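Sort two spring contact heads by stiffness and shut the storage case

TASK

The two spring contact heads in the carrier look alike, but one has a stiff spring and the other a weak one: press the plunger of the head in the blue nest well down (past half its travel), then that of the head in the yellow nest, to feel which is which. Set the weak head down upright in the red tray and the stiff head upright in the open compartment of the blue storage case without dropping them, let go, and then push the case's sliding hatch fully shut. Leave the meter, the jar and the screwdriver where they are.

Things in the scene. Friction and masses are not known exactly. Their poses are not given: they have to be found in the camera images.
- nest_blue (a point): centre of the floor of the blue nest, at the +y end of a fixed aluminium carrier (100 x 230 x 10 mm, nests 120 mm apart along its y), 10 mm above the table. A nest is a square pocket with a 5 mm high rim, 58 mm wide inside; axes are the carrier's
- nest_yellow (a point): the same for the yellow nest, at the carrier's -y end
- head_a_center (a point): cream spring contact head, a 52 x 52 x 50 mm block (0.3 kg) with a sprung steel plunger on top, 72 mm tall in all when not pressed; two look alike and either may stand in either nest. This point is its centre, half-way up (36 mm above its underside) on its vertical axis; z is up. The flat sides of the block face along its x and y
- head_b_center (a point): cream spring contact head, a 52 x 52 x 50 mm block (0.3 kg) with a sprung steel plunger on top, 72 mm tall in all when not pressed; two look alike and either may stand in either nest. This point is its centre, half-way up (36 mm above its underside) on its vertical axis; z is up. The flat sides of the block face along its x and y
- head_a: the same head's block; origin at the centre of its underside
- head_b: the same head's block; origin at the centre of its underside
- head_a_top (a point): centre of the upper face of the plunger's round cap (32 mm across, 9 mm thick) of the head of the same letter; moves with the plunger
- head_b_top (a point): centre of the upper face of the plunger's round cap (32 mm across, 9 mm thick) of the head of the same letter; moves with the plunger
- head_a_plunger (a joint): plunger of the head of the same letter: 0 m at rest (up), grows as it is pressed straight down, 0.010 at its stop. A stiff head pushes back with about 4 N at first, 11 N at half travel and 19 N at full travel; a weak one with about 1, 3 and 4.5 N
- head_b_plunger (a joint): plunger of the head of the same letter: 0 m at rest (up), grows as it is pressed straight down, 0.010 at its stop. A stiff head pushes back with about 4 N at first, 11 N at half travel and 19 N at full travel; a weak one with about 1, 3 and 4.5 N
- tray_in (a point): centre of the inner floor (5 mm above the table) of the red open tray for weak heads: 150 x 150 mm outside, 140 x 140 mm inside, 45 mm high, fixed; x and y run along its sides
- case_in (a point): centre of the floor (5 mm above the table) of the open-topped compartment of the fixed blue storage case for stiff heads. The case is 150 (x) x 294 (y) mm, walls 85 mm high, with hatch rails 8 mm higher; the compartment is its +y half, 138 (x) x 140 (y) mm inside, and its -y half is a solid deck on which the hatch parks. x and y run along the case's sides
- hatch_handle (a point): centre of the upright black handle fin (70 mm along x, 14 mm thick along y, rising from 6 to 42 mm above the hatch's underside) in the middle of the clear hatch (140 x 142 x 6 mm), 30 mm above the hatch's underside, so 115 mm above the table; axes are the case's. The hatch slides along y; +y closes it over the compartment
- hatch (a joint): opening of the hatch, m: 0 shut against the frame, 0.142 fully open, starts 0.125 or more; sliding friction about 2 N, it stays where it is left
- meter: yellow hand meter lying on the table, 80 x 150 x 42 mm, loose, leave alone; origin at the centre of its underside
- jar: closed jar, 60 mm across and 100 mm tall, loose, leave alone; origin at the centre of its underside
- driver: screwdriver lying on the table, loose, leave alone; origin under its middle
Things that resemble listed ones, but are neither listed nor needed, are in the scene too. Leave any orange look-alike of the head_b alone.

How it is judged:
On the way, in this order (a step that is already met when the one before it is completed fails the run):
1. the plunger of the head in the blue nest is pressed past half its travel (((horizontal distance between head_a_center and nest_blue below 0.02 m and value of joint head_a_plunger above 0.005 m) or (horizontal distance between head_b_center and nest_blue below 0.02 m and value of joint head_b_plunger above 0.005 m))), for 0.05 s.
2. then the plunger of the head in the yellow nest is pressed past half its travel (((horizontal distance between head_a_center and nest_yellow below 0.02 m and value of joint head_a_plunger above 0.005 m) or (horizontal distance between head_b_center and nest_yellow below 0.02 m and value of joint head_b_plunger above 0.005 m))), for 0.05 s.
3. the weak head stands released in the red tray and the stiff head in the case, the hatch still open (x of head_a_center in the frame of case_in between -0.055 and 0.055 m and y of head_a_center in the frame of case_in between -0.055 and 0.055 m and z of head_a_center in the frame of case_in below 0.042 m and angle between each of head_a_center, head_b_center's own z axis and vertical below 0.15 rad and linear speed of each of head_a, head_b below 0.03 m/s and contact force between each of head_a, head_b and the fingers below 0.1 N and x of head_b_center in the frame of tray_in between -0.055 and 0.055 m and y of head_b_center in the frame of tray_in between -0.055 and 0.055 m and z of head_b_center in the frame of tray_in below 0.042 m and value of joint hatch above 0.02 m), for 0.1 s.
4. the hatch is pushed fully shut (value of joint hatch below 0.004 m), for 0.1 s.
At the end, for the whole second after the job is handed in: the weak head stands upright (within 0.15 rad) on the floor of the red tray and the stiff head upright on the floor of the case's compartment, both released and at rest, and the hatch is shut to within 4 mm of the frame (x of head_a_center in the frame of case_in between -0.055 and 0.055 m and y of head_a_center in the frame of case_in between -0.055 and 0.055 m and z of head_a_center in the frame of case_in below 0.042 m and angle between each of head_a_center, head_b_center's own z axis and vertical below 0.15 rad and linear speed of each of head_a, head_b below 0.03 m/s and contact force between each of head_a, head_b and the fingers below 0.1 N and x of head_b_center in the frame of tray_in between -0.055 and 0.055 m and y of head_b_center in the frame of tray_in between -0.055 and 0.055 m and z of head_b_center in the frame of tray_in below 0.042 m and value of joint hatch below 0.004 m); the robot touches nothing.
It fails at once if a head is dropped (falls freely for about 1 cm or more) (contact force between head_a and anything else below 0.01 N and linear speed of head_a above 0.42 m/s).
It fails at once if a head is dropped (falls freely for about 1 cm or more) (contact force between head_b and anything else below 0.01 N and linear speed of head_b above 0.42 m/s).
It fails at once if the meter is pushed more than 30 mm from its place (distance of meter from where it was at the start of the episode above 0.03 m).
It fails at once if the jar is pushed more than 30 mm from its place (distance of jar from where it was at the start of the episode above 0.03 m).
It fails at once if the screwdriver is pushed more than 30 mm from its place (distance of driver from where it was at the start of the episode above 0.03 m).
It also fails if it takes over 70 s, if anything falls off the work surface, if the arm or the gripper's body presses on something with over 40 N, if the wrist force passes 120 N, or if a joint passes its speed limit or range.

ROBOT

A 7-joint arm with a two-finger parallel gripper is mounted at the origin on the work surface. World frame = base frame: x ahead of the robot, y to its left, z up, the work surface at z = 0. Lengths are in m, angles in rad, forces in N, time in s.
With the tool pointing down it reaches from about 0.425 to 0.95 m from the base axis. Payload 4.7 kg.
Tool frame: the origin (TCP) lies between the finger pads; the fingertips stand 25 mm ahead of it and the grasp point (between the pads) lies 6 mm ahead of it; x points along the fingers, z is the direction in which the jaws open and shut, and the axes are right-handed (so a half turn about x gives the same grasp; the last joint's range is limited). The gripper opens to 85 mm and grips with 20 to 120 N. Pads are 22 mm wide; open, the fingers measure 114 mm over their backs; the gripper's body (76 mm by 85 mm) begins 54 mm behind the grasp point. The pads swing forward as they close: fully open they stand 13 mm farther back than shut.
Start: joints at [-1.244, 0.469, -0.049, 1.532, 0.024, 1.141, -0.082], TCP at [0.235, 0.633, 0.233] pointing down, gripper open.
Joint ranges: [-2.59, 2.59], [-0.33, 1.99], [-1.39, 1.29], [0.1, 2.45], [-1.04, 4.18], [0.21, 1.99], [-2.66, 2.66]. Speed limits (rad/s): [2.57, 2.57, 3.14, 3.14, 3.14, 3.14, 3.14].

INTERFACE

Orientations are given as a 3x3 rotation matrix whose columns are the frame's x, y, z axes.
In Python, from rig import * gives the robot as it stands. Calls block until the motion is done:
- movep(position, orientation): joint-space move of the TCP to a pose.
- move_l(position, attitude=None, feed=0.15, until_force=None): straight line of the TCP; attitude=None keeps the orientation; feed is the mean speed in m/s. With until_force (N) it stops when the force on the tool has changed by that much, and returns True; else False.
- move_joints(angles): joint-space move.
- command_gripper(opening, newtons=None): finger opening in m; newtons is the grip in N (None keeps the last); returns when the fingers have stopped.
- sleep(seconds).
- inverse_kinematics(position, orientation): joint angles nearest the present ones, or None.
- sense(): the state.
- camera(name): name is "scene" or "top"; returns (picture, depth): 400x640x3 uint8, red, green, blue; 400x640 float32, m along the optical axis (not along the pixel's ray), 0 where there is no reading.
- camera_params(name): a dict with "K" (3x3 intrinsics, pixels), "dist" ([k1, k2, p1, p2, k3] as OpenCV has them; the pictures are not rectified), "position" and "rotation" of the camera in the world. Camera axes: x right, y down, z forward; pixel columns grow to the right and rows downward; lengths in m; the calibration is good to about 2 mm. A picture is of the moment at which its call begins. camera_params takes no time and is no camera call.
A pose or a line that the arm cannot do raises Unreachable and nothing moves.
- finish_job(): hands the job in, once; it reports no verdict.
The state is a dict: "time_s": time; "joint_pos": joint angles; "qd": joint speeds; "joint_efforts": joint torques, N m; "position": TCP position; "tcp_rot": TCP orientation; "wrist_force": force on the tool from outside, world axes, zero at the start; "ft_torque": the same for the moment, N m; "finger_gap": finger opening in m.
Only numpy, scipy, OpenCV 4.12 (cv2) and the standard library are available. Lean on these libraries where they do the work, as an engineer would, in place of code of your own. Each camera call takes 0.05 s, during which the arm holds its last target.

## Working session

There is one attempt and no reset: what is moved stays moved. The work goes in short steps, each a Python script; the robot and the scene stay as the last script left them, time stands still between calls to the robot, and variables do not carry over. Pictures are saved under pics/ and viewed, and the job is handed in when it is done.

```bash
ls; mkdir -p pics; python3 - <<'E'
from rig import *
import cv2
for n in ("scene","top"):
    p,d=camera(n); cv2.imwrite(f"pics/{n}0.png",p[:,:,::-1]); 
    import numpy as np; np.savez(f"{n}0.npz",p=p,d=d)
    print(n,camera_params(n))
s=sense(); print(s)
E
```

```text
pics
scene {'K': array([[447.77026952,   0.        , 315.94190448],
       [  0.        , 447.77026952, 205.0442603 ],
       [  0.        ,   0.        ,   1.        ]]), 'dist': array([-0.007694,  0.      ,  0.      ,  0.      ,  0.      ]), 'position': array([ 1.41095516, -0.24270469,  0.8312538 ]), 'rotation': array([[ 0.35390098,  0.58837055, -0.72703108],
       [ 0.93525364, -0.22877414,  0.27011667],
       [-0.00739721, -0.77555302, -0.63123909]])}
top {'K': array([[464.30983444,   0.        , 326.51406928],
       [  0.        , 464.30983444, 210.49985547],
       [  0.        ,   0.        ,   1.        ]]), 'dist': array([-0.09649671,  0.        ,  0.        ,  0.        ,  0.        ]), 'position': array([0.48897662, 0.04193082, 1.37483511]), 'rotation': array([[-0.01084388, -0.99879454,  0.04787348],
       [-0.99984548,  0.01149285,  0.0133017 ],
       [-0.01383587, -0.04772184, -0.99876483]])}
{'time_s': 0.1, 'joint_pos': array([-1.24390486,  0.46937091, -0.0485913 ,  1.5336005 ,  0.02408712,
        1.14101089, -0.0822902 ]), 'qd': array([ 0.00041191, -0.00053084, -0.00138124, -0.00142455,  0.00056008,
       -0.00139037, -0.00105213]), 'joint_efforts': array([ 6.55010699e-04, -5.11515033e+01, -4.68684488e-02, -2.38392484e+01,
        1.08398910e-02,  4.37856041e-03,  1.68295952e-05]), 'position': array([0.23492319, 0.63222509, 0.2318485 ]), 'tcp_rot': array([[-5.77391722e-04, -9.37381816e-01,  3.48303025e-01],
       [-1.70977721e-03,  3.48303500e-01,  9.37380258e-01],
       [-9.99998372e-01, -5.42849732e-05, -1.80382162e-03]]), 'wrist_force': array([-0.66020187, -0.10115021, -0.23643554]), 'ft_torque': array([ 0.0181936 ,  0.00055699, -0.00917526]), 'finger_gap': 0.0851902114097562}
```

View pics/scene0.png

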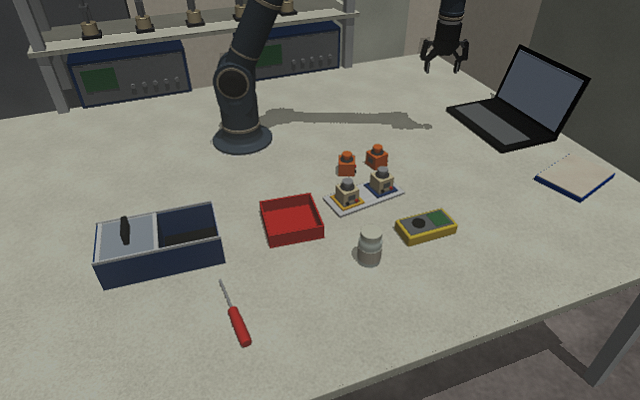

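View pics/top0.png

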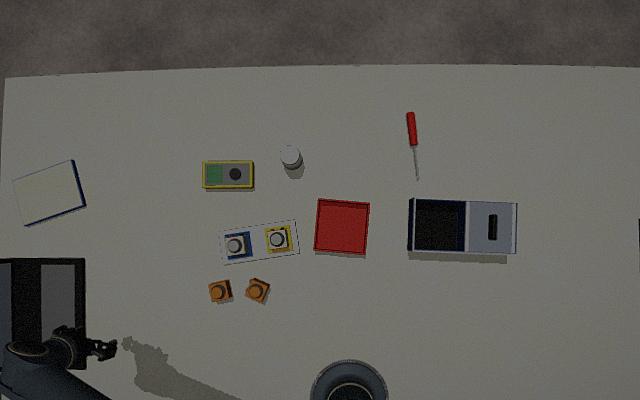

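Scene picture: the cream heads stand at (347,192) in the yellow nest and (382,181) in the blue nest. The orange decoys are at (346,163) and (377,155). In the top picture the heads are at about (278,239) yellow and (236,245) blue, with the decoys at (220,291) and (258,290). The red tray is at (342,227), the case at (462,226) with its handle at (492,227), the jar at (291,157), the meter at (228,174) and the driver at (413,140). I choose the cream pair. Next, close crops to check.

```bash
python3 - <<'E'
import numpy as np,cv2
a=np.load("scene0.npz")['p'][:,:,::-1]; b=np.load("top0.npz")['p'][:,:,::-1]
c1=cv2.resize(a[140:225,310:420],(770,595),interpolation=cv2.INTER_CUBIC)
c2=cv2.resize(b[210:270,210:310],(800,480),interpolation=cv2.INTER_CUBIC)
c3=cv2.resize(b[185:270,305:525],(792,306),interpolation=cv2.INTER_CUBIC)
c3=np.clip(c3.astype(int)*2,0,255).astype(np.uint8);c2=np.clip(c2.astype(int)*3//2,0,255).astype(np.uint8)
for i,c in enumerate((c1,c2,c3)): cv2.imwrite(f"pics/c{i}.png",c)
E
```

```text
(no output)
```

View pics/c0.png

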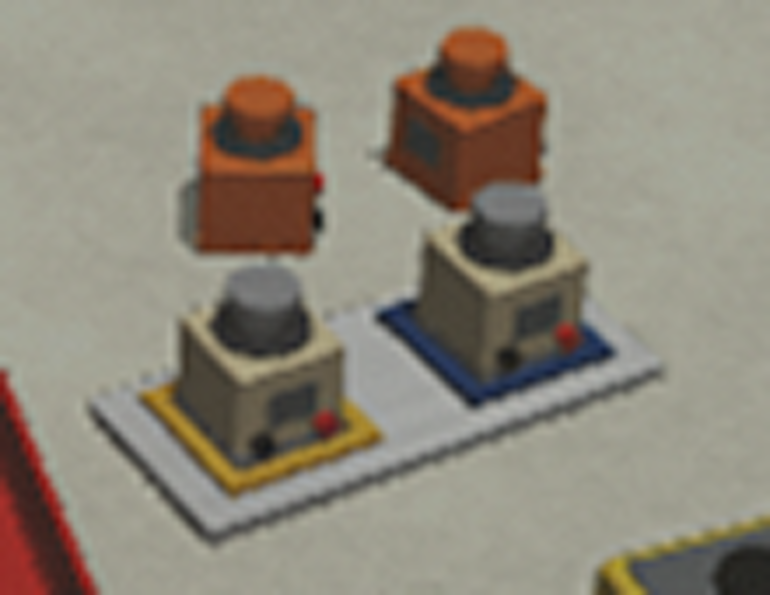

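View pics/c1.png

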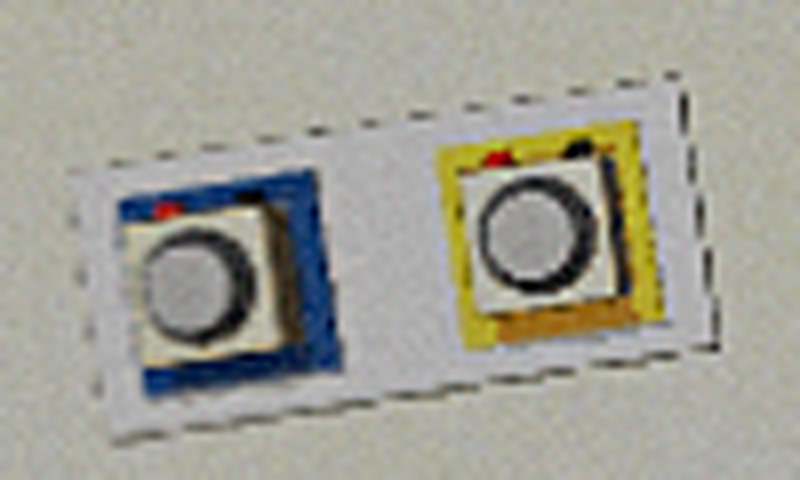

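View pics/c2.png

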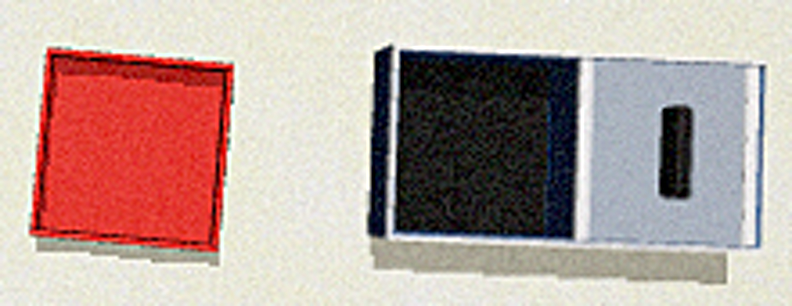

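The crops confirm that the cream heads sit in the blue and yellow nests and that the decoys are plain orange. Now measuring.

```bash
cat > h.py <<'E'
import numpy as np,cv2
CP={}
def cp(n):
    if n not in CP:
        from rig import camera_params
        CP[n]=camera_params(n)
    return CP[n]
def ray(n,uv):
    c=cp(n); q=cv2.undistortPoints(np.array(uv,float).reshape(-1,1,2),c["K"],c["dist"]).reshape(-1,2)
    d=np.c_[q,np.ones(len(q))]@c["rotation"].T
    return c["position"],d
def plane(n,uv,z):
    o,d=ray(n,uv); return o+d*((z-o[2])/d[:,2])[:,None]
def tri(uvs,uvt):
    o1,d1=ray("scene",uvs);o2,d2=ray("top",uvt); out=[]
    for a,b in zip(d1,d2):
        A=np.c_[a,-b]; t=np.linalg.lstsq(A,o2-o1,rcond=None)[0]
        p,q=o1+a*t[0],o2+b*t[1]; out.append(np.r_[(p+q)/2,np.linalg.norm(p-q)])
    return np.array(out)
def dpt(n,uv,d):
    o,r=ray(n,uv); z=np.array([d[int(round(v)),int(round(u))] for u,v in np.reshape(uv,(-1,2))])
    return o+r*z[:,None]
E
cat > m.py <<'E'
from h import *
S=np.load("scene0.npz");T=np.load("top0.npz")
hs={"scene":cv2.cvtColor(S['p'],cv2.COLOR_RGB2HSV),"top":cv2.cvtColor(T['p'],cv2.COLOR_RGB2HSV)}
def comps(m,amin=30):
    k,l,st,ce=cv2.connectedComponentsWithStats(m.astype(np.uint8)); return [(st[i],ce[i],l==i) for i in range(1,k) if st[i][4]>=amin]
def roi(n,m,u0,v0,u1,v1):
    z=np.zeros_like(m);z[v0:v1,u0:u1]=m[v0:v1,u0:u1];return z
for n,r in (("scene",(320,150,410,215)),("top",(215,222,300,265))):
    h=hs[n].astype(int)
    print(n,"cap pixels")
    p=(S if n=="scene" else T)['p']
    for (u,v) in ([(347,184),(382,172),(347,189)] if n=="scene" else [(276,239),(234,245),(276,231),(231,238)]): print((u,v),p[v,u],h[v,u])
h=hs["top"].astype(int)
red=((h[...,0]<6)|(h[...,0]>174))&(h[...,1]>150)&(h[...,2]>60)
for s,c,m in comps(roi("top",red,300,180,385,270),200):
    ct=max(cv2.findContours(m.astype(np.uint8),0,1)[0],key=cv2.contourArea)
    ap=cv2.approxPolyDP(cv2.convexHull(ct),6,True).reshape(-1,2); print("red",s,ap); P=plane("top",ap,0.045);print(P, P.mean(0))
    R=cv2.minAreaRect(P[:,:2].astype(np.float32)*1000);print(R)
# depth slices
d=T['d']; v,u=np.mgrid[0:400,0:640]
o,r=ray("top",np.c_[u.ravel(),v.ravel()]); W=(o+r*d.ravel()[:,None]).reshape(400,640,3)
np.save("Wt.npy",W)
for nm,lo,hi,box in (("headtop",.054,.067,(215,222,300,265)),("cap",.074,.09,(215,222,300,265)),("handle",.115,.14,(470,190,520,260)),("case",.08,.105,(400,180,525,270)),("tray",.035,.055,(300,180,385,270)),("handle2",.105,.14,(470,190,520,260))):
    m=roi("top",(W[...,2]>lo)&(W[...,2]<hi),*box)
    for s,c,k in comps(m,15):
        q=W[k]; R=cv2.minAreaRect((q[:,:2]*1000).astype(np.float32)); print(nm,s,c.round(1),"W",np.median(q,0).round(4),"rect",np.round(R[0],1),np.round(R[1],1),round(R[2],1))
E
python3 m.py
```

```text
scene cap pixels
(347, 184) [88 88 87] [30  3 88]
(382, 172) [74 74 72] [30  7 74]
(347, 189) [55 54 53] [15  9 55]
top cap pixels
(276, 239) [101 101  99] [ 30   5 101]
(234, 245) [105 102 101] [  8  10 105]
(276, 231) [130 131 132] [105   4 132]
(231, 238) [122 127 120] [ 51  14 127]
red [ 313  199   57   56 2571] [[318 199]
 [369 203]
 [365 254]
 [313 249]]
[[ 0.5860644   0.08373668  0.045     ]
 [ 0.57285429 -0.06247166  0.045     ]
 [ 0.42708727 -0.04892523  0.045     ]
 [ 0.44294931  0.09948323  0.045     ]] [0.50723882 0.01795576 0.045     ]
((507.79437255859375, 17.500633239746094), (149.25372314453125, 146.38116455078125), 83.89934539794922)
headtop [267 229  20  21 225] [277.3 238.9] W [0.4726 0.1973 0.0606] rect [472.8 201.3] [51.7 52.2] 7.5
headtop [226 236  19  20 206] [235.7 245.3] W [0.4565 0.3147 0.0604] rect [455.9 321.4] [51.5 50.4] 7.8
cap [271 234  11  11 102] [275.9 239. ] W [0.473  0.2012 0.0818] rect [473.  201.1] [29.5 27.9] 89.5
cap [228 240  11  12  99] [233.1 245.6] W [0.4546 0.3219 0.0817] rect [456.  321.8] [30.2 27.5] 26.9
handle [491 215   7  26 163] [493.9 227. ] W [ 0.499  -0.3945  0.1258] rect [ 497.6 -395.4] [16.4 68.4] 86.4
case [ 412  197  107   58 2981] [482.6 226.6] W [ 0.4998 -0.3812  0.0912] rect [ 502.3 -327.4] [296.6 151.9] 87.1
tray [313 198  57  57 378] [341.8 226.1] W [0.5069 0.0149 0.0446] rect [507.7  18. ] [150.2 150.1] 84.3
handle2 [489 215   9  26 199] [493.1 227.1] W [ 0.499  -0.3921  0.125 ] rect [ 497.5 -395.6] [16.6 68.4] 87.2
```

```bash
cat > m2.py <<'E'
from m import *
d=S['d']; o,r=ray("scene",np.c_[u.ravel(),v.ravel()]); V=(o+r*d.ravel()[:,None]).reshape(400,640,3)
print("SCENE")
for nm,lo,hi,box in (("cap",.078,.09,(320,150,410,215)),("handle",.122,.14,(80,200,230,290)),("case",.083,.105,(80,200,230,290)),("tray",.04,.05,(250,180,330,250))):
    m=roi("s",(V[...,2]>lo)&(V[...,2]<hi),*box)
    for s,c,k in comps(m,12):
        q=V[k]; R=cv2.minAreaRect((q[:,:2]*1000).astype(np.float32)); print(nm,c.round(1),"W",np.median(q,0).round(4),"rect",np.round(R[0],1),np.round(R[1],1),round(R[2],1))
# triangulate caps: scene cap upper face centroids vs top
for s,t in (((347,184),(275.9,239)),((382.3,172.5),(233.1,245.6))): print(tri([s],[t]).round(4))
q=W[180:330,180:320]; 
for nm,(u_,v_) in dict(jar=(291,155),meter=(228,174)).items(): print(nm,W[v_,u_].round(3))
print("floors tray",W[227,342].round(4),"case",W[227,440].round(4))
E
python3 m2.py | sed -n '/SCENE/,$p'
python3 - <<'E'
from rig import *
import numpy as np
def att(yaw):
    z=np.array([np.cos(yaw),np.sin(yaw),0]);x=np.array([0,0,-1.]);return np.c_[x,np.cross(z,x),z]
print(sense()['position'])
for n,p,y in (("b",[.456,.3215,.05],97.6),("y",[.473,.2012,.05],97.6),("t",[.508,.018,.045],84.3),("c",[.506,-.2565,.045],87.1),("h",[.4976,-.395,.125],87.1)):
    for k in (0,-180): print(n,k,inverse_kinematics(p,att(np.radians(y+k))))
E
```

```text
SCENE
cap [381.9 169.3] W [0.4606 0.3179 0.0805] rect [458.9 318.8] [28.  32.6] 89.5
cap [346.9 181. ] W [0.477  0.1989 0.0799] rect [476.2 199.5] [28.5 33. ] 65.4
handle [123.2 225.9] W [ 0.5052 -0.3951  0.125 ] rect [ 502.8 -396.2] [13.9 69.9] 87.3
case [136.6 236.6] W [ 0.5163 -0.3808  0.0902] rect [ 506.1 -327.6] [292.4 157. ] 87.0
tray [290.1 215.9] W [0.5324 0.01   0.0425] rect [509.8  15.8] [149.9 154.6] 84.3
[[0.4726 0.2024 0.066  0.0014]]
[[0.4549 0.325  0.0636 0.0013]]
jar [0.704 0.155 0.106]
meter [0.663 0.346 0.039]
floors tray [0.5054 0.0151 0.0069] case [ 0.5019 -0.2744  0.0069]
[0.23492319 0.63222509 0.2318485 ]
b 0 [-0.64236276  0.50797917 -0.06128208  1.96867546  0.04821568  0.66630108
  0.96960458]
b -180 [-1.07222948  0.5532811   0.50698176  1.99405195 -0.40999306  0.69461881
 -1.74666364]
y 0 [-0.50098737  0.45372344  0.02092455  2.07373413 -0.01591209  0.61428096
  1.23426547]
y -180 [-0.87726644  0.49640475  0.50351332  2.09506682 -0.39424162  0.64134489
 -1.54257154]
t 0 [-0.27148059  0.46016294  0.19203199  2.09709406 -0.1513443   0.59700982
  1.49777141]
t -180 [-0.62604834  0.53629145  0.65892759  2.11631241 -0.53719217  0.65775676
 -1.26854707]
c 0 [ 0.00485949  0.57712658  0.5221494   1.97502621 -0.43572983  0.70067423
  2.31627589]
c -180 [-0.24712573  0.7144531   0.90855192  1.98800072 -0.77514946  0.83059771
 -0.51504195]
h 0 [ 0.03768694  0.64229438  0.83523719  1.77276055 -0.56295061  0.98315032
  2.61877653]
h -180 [-0.09852993  0.77965368  1.10839152  1.77951566 -0.78417951  1.09935084
 -0.33506872]
```

Both views agree to within 3–4 mm, so I average them. Pressing the blue head first.

```bash
cat >> h.py <<'E'
def att(deg):
    a=np.radians(deg-180); z=np.array([np.cos(a),np.sin(a),0]);x=np.array([0,0,-1.]);return np.c_[x,np.cross(z,x),z]
BLUE=np.array([.4575,.3203]);YEL=np.array([.4746,.2003]);TRAY=np.array([.5088,.017]);CASE=np.array([.5078,-.2566]);HAND=np.array([.500,-.396])
YH,YT,YC=97.7,84.3,87.1
def press(rig,xy):
    rig.movep([*xy,.14],att(YH)); rig.move_l([*xy,.111],feed=.1)
    rig.sleep(.2); f0=rig.sense()["wrist_force"][2]; out=[]
    for z in np.arange(.109,.0955,-.0015):
        hit=rig.move_l([*xy,z],feed=.02,until_force=22)
        s=rig.sense(); out.append((round(s["position"][2]*1000,1),round(s["wrist_force"][2]-f0,1)))
        if hit or out[-1][1]>18: break
    rig.sleep(.15); s=rig.sense(); print(out,"final",s["position"].round(4),s["wrist_force"].round(1)-0)
    rig.move_l([*xy,.14],feed=.15); print("t",rig.sense()["time_s"])
E
python3 - <<'E'
from h import *
import rig
print(tri([(346.9,181.),(381.9,169.3)],[(275.9,239),(233.1,245.6)]).round(4))
rig.command_gripper(0.0,40)
press(rig,BLUE)
p,d=rig.camera("top");cv2.imwrite("pics/after1.png",p[:,:,::-1])
E
```

```text
[[0.4728 0.2013 0.0771 0.0009]
 [0.4552 0.3223 0.076  0.0013]]
[(np.float64(109.1), np.float64(1.3)), (np.float64(107.4), np.float64(-0.7)), (np.float64(105.9), np.float64(0.2)), (np.float64(104.4), np.float64(0.4)), (np.float64(102.9), np.float64(0.4)), (np.float64(101.4), np.float64(0.4)), (np.float64(99.9), np.float64(-0.5)), (np.float64(98.4), np.float64(0.7)), (np.float64(96.9), np.float64(0.9))] final [0.4575 0.3203 0.097 ] [ 0.1  0.2 -1. ]
t 5.8917
```

```bash
python3 - <<'E'
from h import *
import rig
s=rig.sense();print(s["finger_gap"],s["position"],s["wrist_force"])
xy=BLUE
rig.move_l([*xy,.0969],feed=.15)
for i in range(4): rig.sleep(.1); print(rig.sense()["wrist_force"].round(2))
p,d=rig.camera("scene");cv2.imwrite("pics/pr.png",cv2.resize(p[100:225,310:470],(768,600),interpolation=cv2.INTER_CUBIC)[:,:,::-1])
E
```

```text
-7.791232899645102e-05 [0.45689382 0.32016999 0.13938137] [-0.08007409 -0.12188531  0.19434566]
[-0.12 -0.2   0.67]
[-0.07 -0.15  0.29]
[ 0.08  0.42 -0.44]
[-0.6   0.17 -0.73]
```

View pics/pr.png

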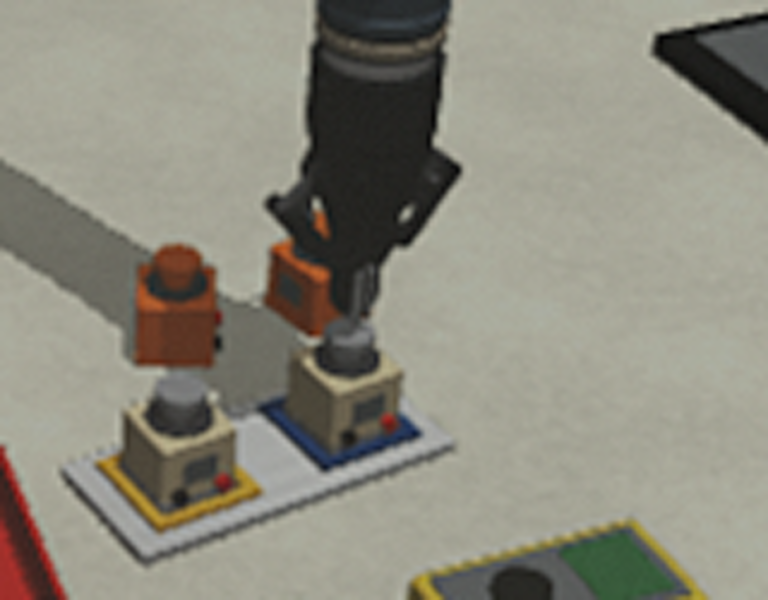

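The picture shows the closed fingertips just at the cap without pressing it, so the tips reach less far than the nominal 25 mm, or the cap is lower than I took it. Going on down in small steps.

```bash
sed -i 's/rig.move_l(\[\*xy,.111\],feed=.1)/rig.move_l([*xy,.099],feed=.1)/; s/np.arange(.109,.0955,-.0015)/np.arange(.098,.082,-.001)/; s/s=rig.sense(); out.append((round(s\["position"\]\[2\]\*1000,1),round(s\["wrist_force"\]\[2\]-f0,1)))/s=rig.sense(); fz=np.mean([rig.sense()["wrist_force"][2] if rig.sleep(.02) is None else 0 for _ in range(4)]); out.append((round(float(s["position"][2])*1000,1),round(float(fz-f0),1)))/' h.py; grep -n "fz" h.py
python3 - <<'E'
from h import *
import rig
press(rig,BLUE)
E
```

```text
32:        s=rig.sense(); fz=np.mean([rig.sense()["wrist_force"][2] if rig.sleep(.02) is None else 0 for _ in range(4)]); out.append((round(float(s["position"][2])*1000,1),round(float(fz-f0),1)))
[(98.2, 0.7), (96.9, 0.7), (95.9, 0.7), (94.9, 0.7), (93.9, 0.7), (92.9, 0.7), (91.9, 0.7), (90.9, 0.7), (89.9, 0.7), (88.9, 0.7), (87.9, 0.7), (86.9, 0.7), (85.9, 0.7), (84.9, 0.7), (83.9, 0.7), (83.1, 0.7)] final [0.4576 0.3204 0.0831] [-0.3  0.9  0.6]
t 13.625
```

```bash
python3 - <<'E'
from h import *
import rig
xy=BLUE
p,d=rig.camera("top");np.savez("top1.npz",p=p,d=d)
p0=np.load("top0.npz")
c=cv2.resize(p[200:300,190:330],(798,570),interpolation=cv2.INTER_CUBIC)[:,:,::-1];cv2.imwrite("pics/t1.png",np.clip(c.astype(int)*3//2,0,255).astype(np.uint8))
rig.move_l([*xy,.0831],feed=.2)
for i in range(4): rig.sleep(.05); print(rig.sense()["wrist_force"].round(2),rig.sense()["joint_efforts"].round(2))
p,d=rig.camera("scene");cv2.imwrite("pics/pr2.png",cv2.resize(p[100:225,310:470],(768,600),interpolation=cv2.INTER_CUBIC)[:,:,::-1])
E
```

```text
[-0.86  1.37  0.83] [-4.000e-02 -4.046e+01  5.980e+00 -1.648e+01 -2.000e-02 -1.000e-01
  0.000e+00]
[0.49 0.33 0.07] [-6.000e-02 -4.091e+01  6.080e+00 -1.657e+01 -0.000e+00  1.000e-02
 -0.000e+00]
[0.59 0.52 0.56] [-0.000e+00 -4.120e+01  6.180e+00 -1.662e+01  1.000e-02  4.000e-02
 -0.000e+00]
[-1.27  0.12  0.08] [ 2.000e-02 -4.137e+01  6.240e+00 -1.673e+01  1.000e-02  1.000e-02
 -0.000e+00]
```

View pics/pr2.png

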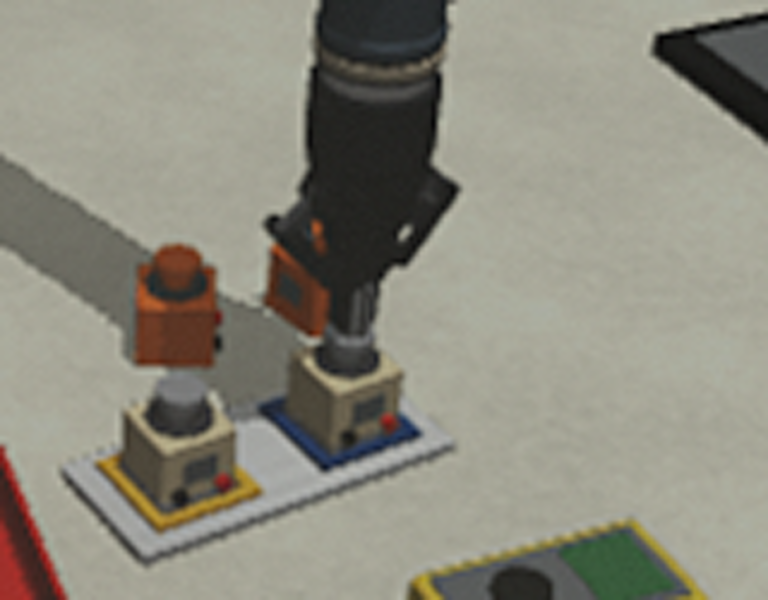

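View pics/t1.png

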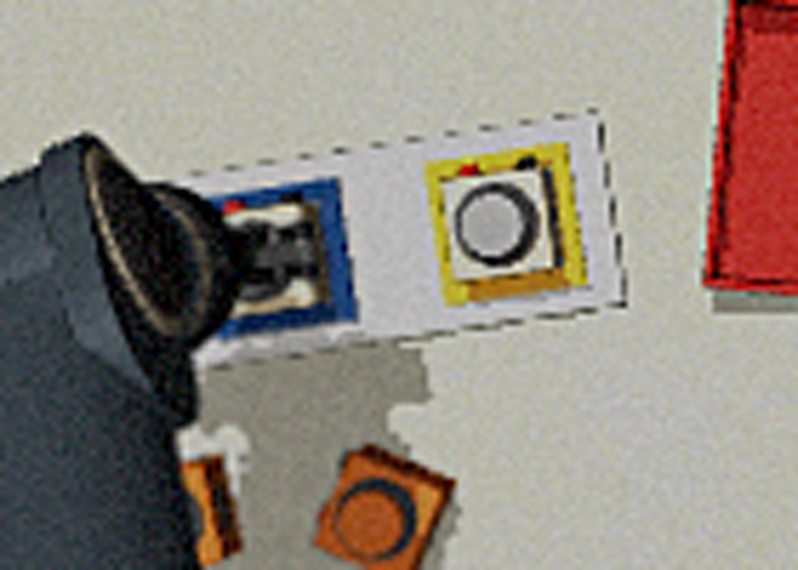

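```bash
python3 - <<'E'
from h import *
import rig
c=rig.camera_params("scene")
def proj(P):
    R=c["rotation"].T; return cv2.projectPoints(np.array(P,float).reshape(-1,1,3),cv2.Rodrigues(R)[0],-R@c["position"],c["K"],c["dist"])[0].reshape(-1,2)
for P in ([*BLUE,.0719],[*BLUE,.058],[*BLUE,.082],[*BLUE,.072]): q=proj(P)[0]; print(P,q.round(1),((q-[310,100])*4.8).round())
print(rig.sense()["time_s"],rig.sense()["position"])
p,d=rig.camera("scene");np.savez("scene1.npz",p=p,d=d)
q=cv2.resize(p[145:205,350:420],(700,600),interpolation=cv2.INTER_CUBIC)[:,:,::-1];cv2.imwrite("pics/pr3.png",np.clip(q.astype(int)*2,0,255).astype(np.uint8))
E
```

```text
[np.float64(0.4575), np.float64(0.3203), 0.0719] [381.8 171. ] [344. 341.]
[np.float64(0.4575), np.float64(0.3203), 0.058] [381.4 174.8] [343. 359.]
[np.float64(0.4575), np.float64(0.3203), 0.082] [382.1 168.1] [346. 327.]
[np.float64(0.4575), np.float64(0.3203), 0.072] [381.8 170.9] [344. 340.]
14.3583 [0.45814677 0.32065863 0.08410865]
```

View pics/pr3.png

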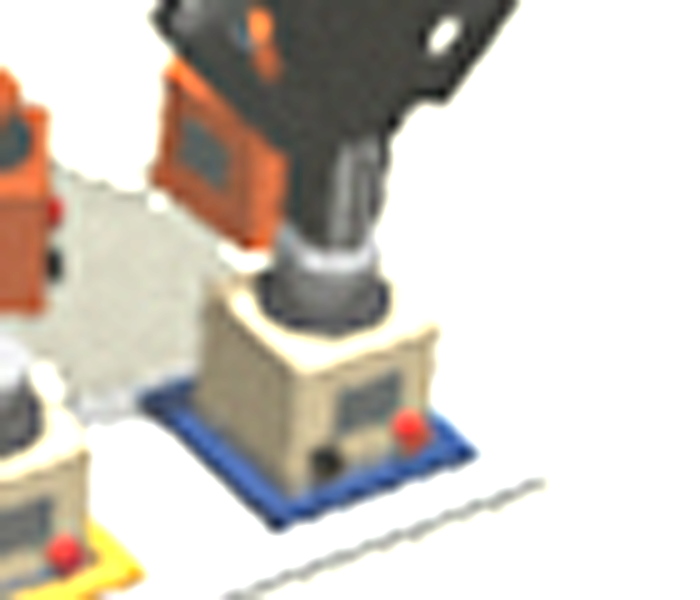

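```bash
python3 - <<'E'
from h import *
d=np.load("scene1.npz")['d']
for v in range(155,182,2): 
    print(v,[tuple(dpt("scene",[(u,v)],d)[0].round(3)) for u in (382,384,386)])
E
```

```text
155 [(np.float64(0.474), np.float64(0.306), np.float64(0.141)), (np.float64(0.472), np.float64(0.314), np.float64(0.138)), (np.float64(0.468), np.float64(0.323), np.float64(0.133))]
157 [(np.float64(0.469), np.float64(0.31), np.float64(0.13)), (np.float64(0.474), np.float64(0.313), np.float64(0.132)), (np.float64(0.471), np.float64(0.322), np.float64(0.129))]
159 [(np.float64(0.473), np.float64(0.308), np.float64(0.126)), (np.float64(0.474), np.float64(0.314), np.float64(0.126)), (np.float64(0.464), np.float64(0.326), np.float64(0.117))]
161 [(np.float64(0.465), np.float64(0.313), np.float64(0.113)), (np.float64(0.475), np.float64(0.314), np.float64(0.119)), (np.float64(0.471), np.float64(0.323), np.float64(0.115))]
163 [(np.float64(0.466), np.float64(0.313), np.float64(0.107)), (np.float64(0.472), np.float64(0.317), np.float64(0.11)), (np.float64(0.472), np.float64(0.323), np.float64(0.109))]
165 [(np.float64(0.469), np.float64(0.312), np.float64(0.103)), (np.float64(0.469), np.float64(0.319), np.float64(0.101)), (np.float64(0.473), np.float64(0.323), np.float64(0.102))]
167 [(np.fl
[... 739 characters left out ...]
p.float64(0.318), np.float64(0.063)), (np.float64(0.466), np.float64(0.324), np.float64(0.062)), (np.float64(0.469), np.float64(0.329), np.float64(0.062))]
177 [(np.float64(0.468), np.float64(0.317), np.float64(0.058)), (np.float64(0.474), np.float64(0.32), np.float64(0.061)), (np.float64(0.475), np.float64(0.327), np.float64(0.06))]
179 [(np.float64(0.477), np.float64(0.312), np.float64(0.058)), (np.float64(0.479), np.float64(0.318), np.float64(0.058)), (np.float64(1.411), np.float64(-0.243), np.float64(0.831))]
181 [(np.float64(0.486), np.float64(0.307), np.float64(0.058)), (np.float64(0.486), np.float64(0.315), np.float64(0.056)), (np.float64(0.485), np.float64(0.322), np.float64(0.053))]
```

Depth on the finger face shows the tips at z≈0.080 when the reported TCP is 0.084. So they reach only about 4 mm ahead of the reported TCP, not 25. I go by the measurement and continue down with the force guard.

```bash
cat > press2.py <<'E'
import numpy as np
from h import *
def stepdown(rig,xy,z0,z1,f0,step=.0015,fmax=20):
    out=[]
    for z in np.arange(z0,z1,-step):
        hit=rig.move_l([*xy,z],feed=.03,until_force=fmax)
        fs=[]
        for _ in range(3): rig.sleep(.02); fs.append(rig.sense()["wrist_force"][2])
        s=rig.sense(); out.append((round(float(s["position"][2])*1000,1),round(float(np.mean(fs)-f0),1)))
        if hit or out[-1][1]>17: break
    print(out, "t",s["time_s"]); return out
E
python3 - <<'E'
from press2 import *
import rig
print(rig.sense()["wrist_force"])
stepdown(rig,BLUE,.083,.068,0.2)
p,d=rig.camera("scene");np.savez("scene2.npz",p=p,d=d)
q=cv2.resize(p[145:205,350:420],(700,600),interpolation=cv2.INTER_CUBIC)[:,:,::-1];cv2.imwrite("pics/pr4.png",np.clip(q.astype(int)*2,0,255).astype(np.uint8))
E
```

```text
[ 0.34514882  0.52038695 -0.21041236]
[(83.3, 0.6), (81.6, 0.6), (80.1, 1.6), (78.6, 2.4), (77.1, 3.4), (75.6, 3.0), (74.1, 3.4), (73.5, 10.9), (73.2, 20.7)] t 17.1083
```

View pics/pr4.png

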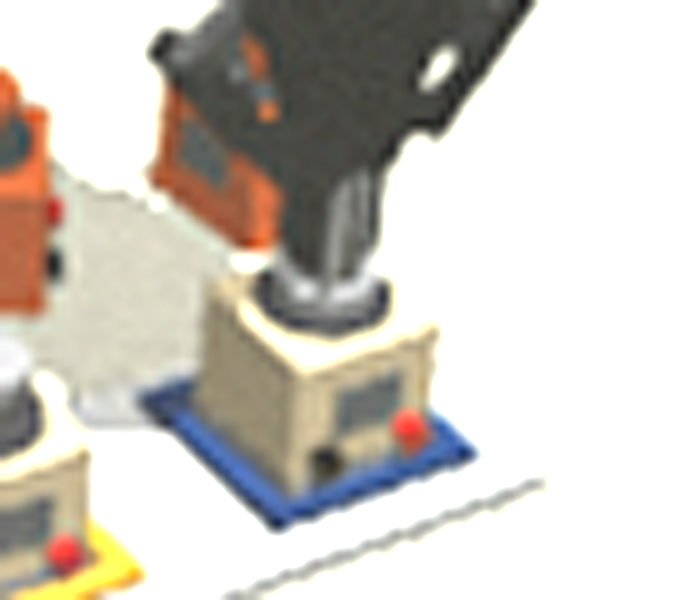

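The blue head is weak: about 1 to 3.4 N over the travel, with a hard stop at TCP 73.6 mm. The picture shows its cap fully down. Contact was at TCP≈83.7 mm, so the tips are really about 2 mm below the reported TCP. Now the yellow head.

```bash
python3 - <<'E'
from press2 import *
import rig
rig.move_l([*BLUE,.105],feed=.2)
rig.movep([*YEL,.105],att(YH)); rig.move_l([*YEL,.086],feed=.15); rig.sleep(.1)
f0=np.mean([rig.sense()["wrist_force"][2] for _ in range(3)])
stepdown(rig,YEL,.0835,.073,f0,.0015,22)
p,d=rig.camera("scene");np.savez("scene3.npz",p=p,d=d)
q=cv2.resize(p[150:210,315:385],(700,600),interpolation=cv2.INTER_CUBIC)[:,:,::-1];cv2.imwrite("pics/pr5.png",np.clip(q.astype(int)*2,0,255).astype(np.uint8))
rig.sleep(.05);print(rig.sense()["wrist_force"])
rig.move_l([*YEL,.13],feed=.2); print(rig.sense()["time_s"])
E
```

```text
[(83.7, -0.1), (82.4, 5.0), (81.1, 7.1), (79.8, 9.2), (78.5, 10.5), (77.2, 13.1), (75.9, 14.4), (74.6, 16.2)] t 20.8
[-5.6980509  -0.91526797 17.39954202]
21.3333
```

View pics/pr5.png

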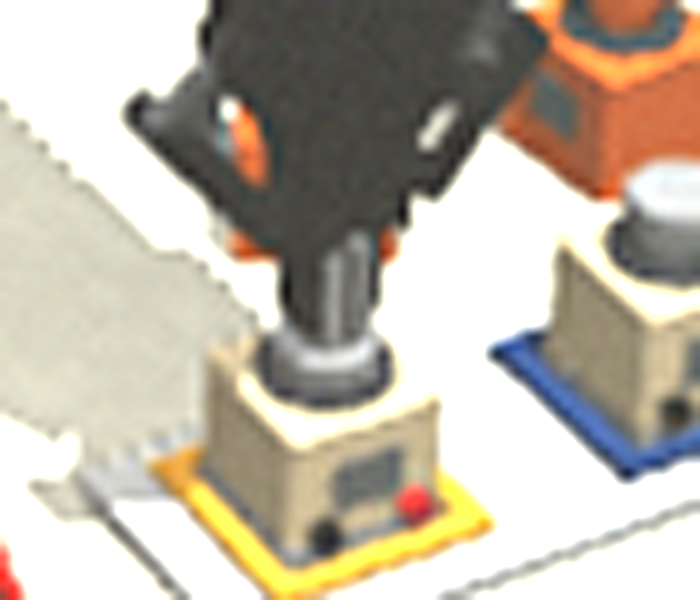

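The yellow head is stiff (5 N rising to 17 N), so it goes to the case and the blue head to the tray. Grasping the yellow one, with heights corrected for the tip offset and a force guard.

```bash
python3 - <<'E'
from h import *
import rig
rig.command_gripper(.085,40)
hit=rig.move_l([*YEL,.026],feed=.12,until_force=8)
print(hit,rig.sense()["position"],rig.sense()["wrist_force"])
p,d=rig.camera("scene");np.savez("scene4.npz",p=p,d=d)
q=cv2.resize(p[140:215,305:395],(720,600),interpolation=cv2.INTER_CUBIC)[:,:,::-1];cv2.imwrite("pics/g1.png",np.clip(q.astype(int)*2,0,255).astype(np.uint8))
E
```

```text
False [0.4751737  0.20043816 0.02653209] [ 0.6508059   0.51057821 -0.47650878]
```

View pics/g1.png

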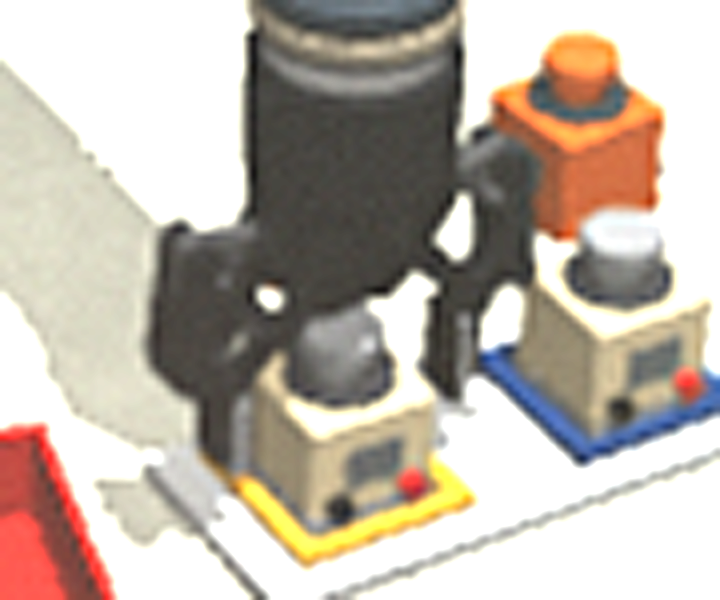

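The fingers straddle the yellow-nest head at a good depth and the body is clear of the cap. Closing and lifting.

```bash
python3 - <<'E'
from h import *
import rig
rig.command_gripper(.03,50); s=rig.sense(); print(s["finger_gap"],s["position"],s["wrist_force"])
rig.move_l([*YEL,.05],feed=.08); rig.move_l([*YEL,.19],feed=.2); rig.sleep(.1)
s=rig.sense(); print(s["finger_gap"],s["wrist_force"])
rig.movep([*CASE,.19],att(YC)); rig.sleep(.15)
s=rig.sense();print(s["position"],s["finger_gap"],s["time_s"])
p,d=rig.camera("scene");np.savez("scene5.npz",p=p,d=d); cv2.imwrite("pics/c5.png",cv2.resize(p[130:290,80:290],(788,600))[:,:,::-1])
p,d=rig.camera("top");np.savez("top5.npz",p=p,d=d); q=cv2.resize(p[170:280,390:530],(760,597))[:,:,::-1]; cv2.imwrite("pics/t5.png",np.clip(q.astype(int)*2,0,255).astype(np.uint8))
E
```

```text
0.05143528241951732 [0.47492748 0.20066351 0.02671975] [-1.17111547 -0.32516078  4.79467396]
0.05146346134648034 [ 0.41539189 -0.14708601 -3.46307535]
[ 0.50844447 -0.2552751   0.1898344 ] 0.05136949381177673 26.8167
```

View pics/c5.png

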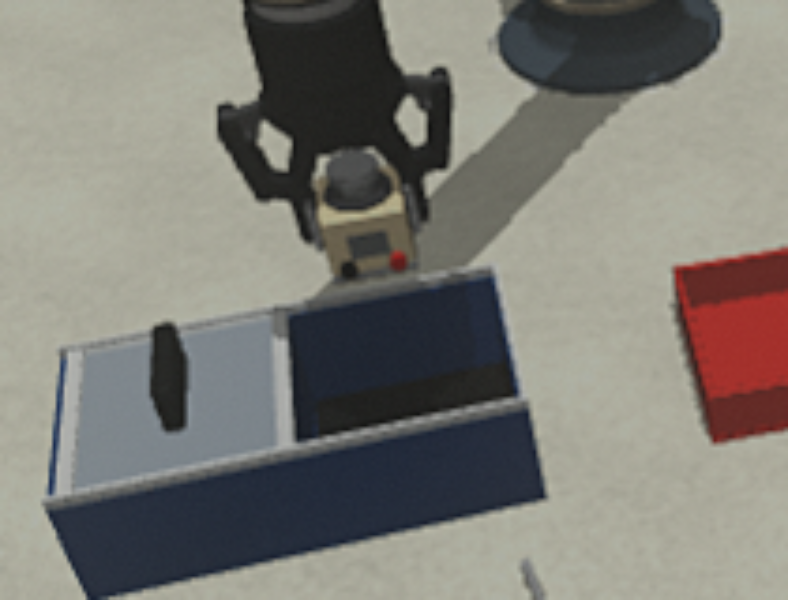

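View pics/t5.png

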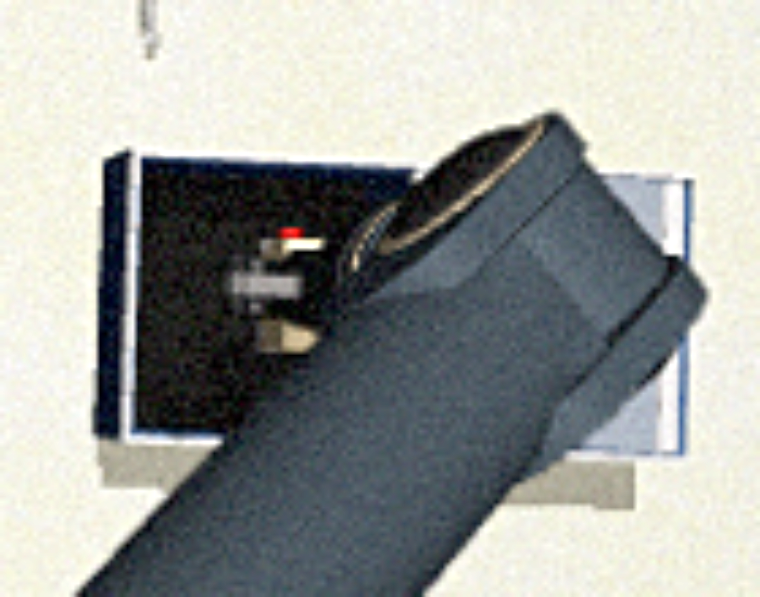

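Head held upright (gap 51.4 mm) and centred over the open compartment. Lowering.

```bash
python3 - <<'E'
from h import *
import rig
print(rig.move_l([*CASE,.028],feed=.14,until_force=15))
print(rig.move_l([*CASE,.019],feed=.02,until_force=3))
s=rig.sense();print(s["position"],s["wrist_force"],s["time_s"])
rig.command_gripper(.075); s=rig.sense();print(s["finger_gap"],s["wrist_force"])
rig.move_l([*CASE,.06],feed=.1);rig.move_l([*CASE,.19],feed=.22)
p,d=rig.camera("scene");np.savez("scene6.npz",p=p,d=d); cv2.imwrite("pics/c6.png",cv2.resize(p[130:290,80:290],(788,600))[:,:,::-1])
print(rig.sense()["time_s"])
E
```

```text
False
True
[ 0.50822132 -0.25663595  0.02174286] [-0.45630879  0.18339572  4.96458904] 28.6083
0.07488609004352388 [ 0.56712539 -0.49014163 -0.09461573]
30.3
```

View pics/c6.png

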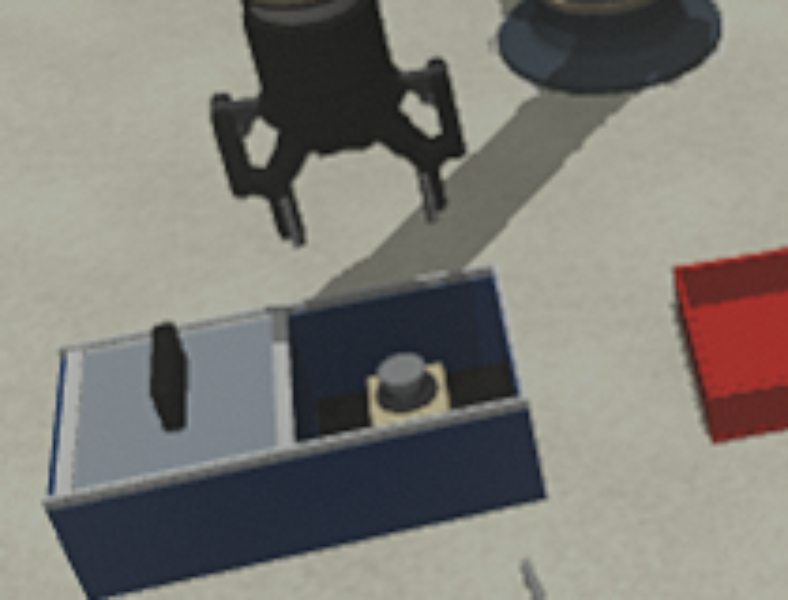

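The stiff head stands upright in the compartment. Now the weak head from the blue nest.

```bash
python3 - <<'E'
from h import *
import rig
rig.command_gripper(.085)
rig.movep([*BLUE,.14],att(YH))
print(rig.move_l([*BLUE,.027],feed=.13,until_force=6), rig.sense()["position"])
rig.command_gripper(.03,50); s=rig.sense(); print(s["finger_gap"],s["wrist_force"])
rig.move_l([*BLUE,.05],feed=.08); rig.move_l([*BLUE,.13],feed=.2)
rig.movep([*TRAY,.13],att(YT)); rig.sleep(.15)
s=rig.sense();print(s["position"],s["finger_gap"],s["time_s"])
p,d=rig.camera("scene");np.savez("scene7.npz",p=p,d=d); cv2.imwrite("pics/c7.png",cv2.resize(p[110:260,230:430],(800,600))[:,:,::-1])
E
```

```text
False [0.45816329 0.32046536 0.02765341]
0.0516463996656323 [-0.94672972  0.57961691  5.20028087]
[0.50898097 0.01887952 0.12973137] 0.05092520870942861 36.3917
```

View pics/c7.png

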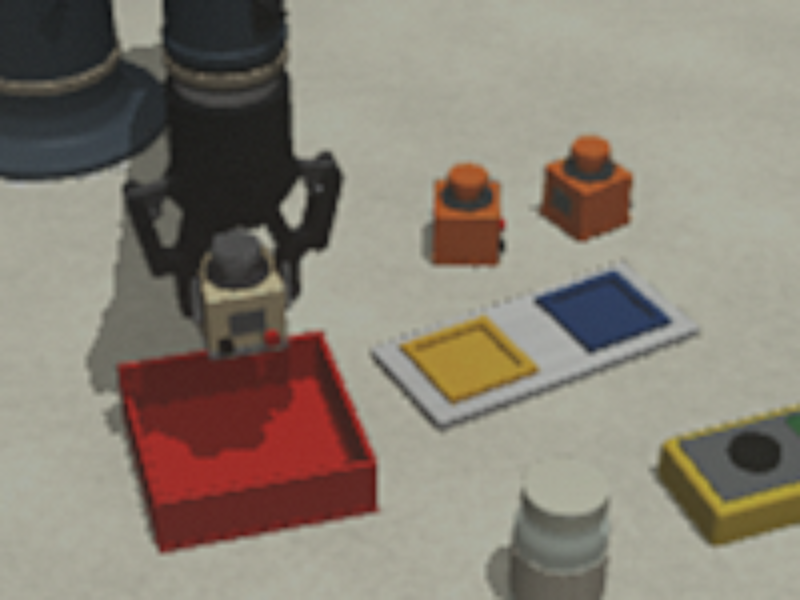

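The weak head is held upright over the tray. Lowering it.

```bash
python3 - <<'E'
from h import *
import rig
print(rig.move_l([*TRAY,.029],feed=.12,until_force=15))
print(rig.move_l([*TRAY,.0195],feed=.02,until_force=3))
s=rig.sense();print(s["position"],s["wrist_force"],s["time_s"])
rig.command_gripper(.078); s=rig.sense();print(s["finger_gap"],s["wrist_force"])
rig.move_l([*TRAY,.06],feed=.1);rig.move_l([*TRAY,.2],feed=.22)
rig.command_gripper(.04)
rig.movep([*HAND,.2],att(YC)); rig.sleep(.15)
print(rig.sense()["position"],rig.sense()["time_s"])
p,d=rig.camera("scene");np.savez("scene8.npz",p=p,d=d); cv2.imwrite("pics/c8.png",cv2.resize(p[110:290,80:330],(800,576))[:,:,::-1])
o,r=ray("scene",np.argwhere(np.ones((400,640)))[:,::-1]); V=(o+r*d.ravel()[:,None]).reshape(400,640,3)
m=np.zeros((400,640),bool); m[200:290,80:230]=1; m&=(V[...,2]>.120)&(V[...,2]<.135); print("handle top",np.median(V[m],0),m.sum())
p,d=rig.camera("top");np.savez("top8.npz",p=p,d=d); q=cv2.resize(p[180:270,300:530],(797,312))[:,:,::-1]; cv2.imwrite("pics/t8.png",np.clip(q.astype(int)*2,0,255).astype(np.uint8))
E
```

```text
False
True
[0.50925535 0.01721723 0.02291619] [-1.02038435  1.06980789  5.72519458] 37.825
0.07765211911117614 [ 0.22677645  0.40514181 -0.95442149]
[ 0.50110615 -0.39444252  0.19987934] 41.65
handle top [ 0.50718179 -0.3953989   0.12507582] 122
```

View pics/c8.png

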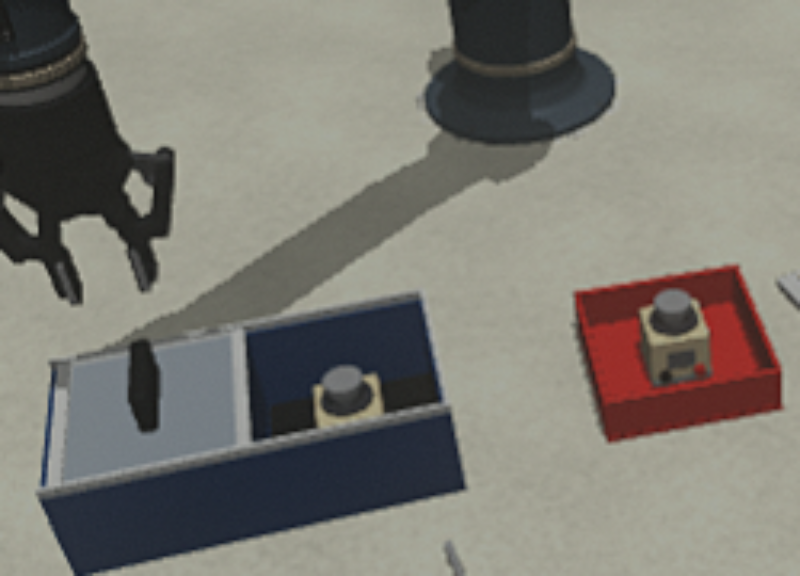

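View pics/t8.png

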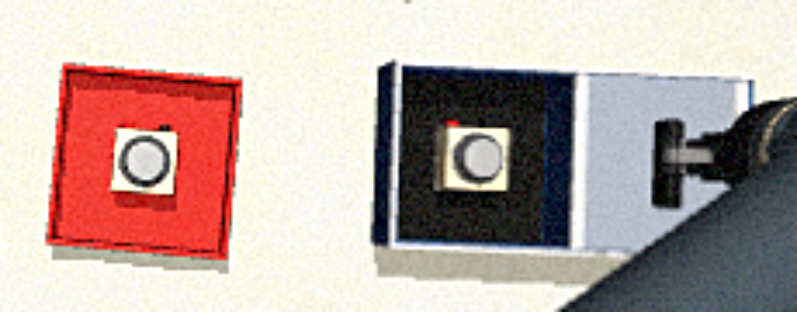

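Both heads stand upright: the weak one in the tray, top-crop (145,160), and the stiff one in the compartment at (478,157). The hatch is open. Now straddling the handle and pushing +y.

```bash
python3 - <<'E'
from h import *
import rig
a=np.radians(YC); e=np.array([np.cos(a),np.sin(a)])
print(rig.move_l([*HAND,.098],feed=.12,until_force=8), rig.sense()["position"],rig.sense()["wrist_force"])
print(rig.move_l([*(HAND+.13*e),.098],feed=.09,until_force=14)); print(rig.sense()["position"],rig.sense()["wrist_force"])
print(rig.move_l([*(HAND+.168*e),.098],feed=.03,until_force=14))
rig.sleep(.2); s=rig.sense(); print(s["position"],s["wrist_force"],(s["position"][:2]-HAND)@e,s["time_s"])
p,d=rig.camera("scene");cv2.imwrite("pics/c9.png",cv2.resize(p[110:290,80:330],(800,576))[:,:,::-1])
E
```

```text
False [ 0.50032184 -0.39662521  0.09881654] [-0.11554942 -0.35455989  0.40079494]
False
[ 0.50610683 -0.26574192  0.09757397] [-0.28397268 -0.52704021  0.06268116]
True
[ 0.50667924 -0.242096    0.09735649] [-0.02910608  1.06101735  0.49745994] 0.15404482530425156 45.4
```

View pics/c9.png

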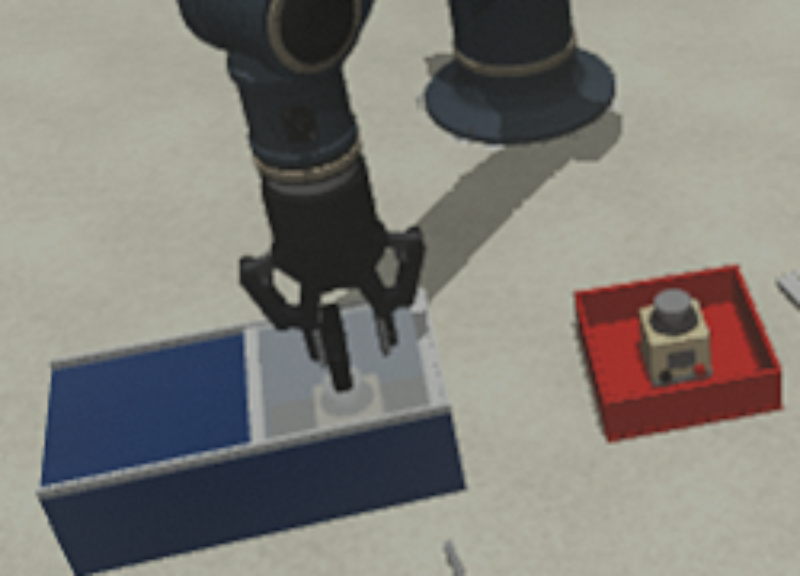

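The hatch looks shut against the frame. I push once more to confirm the stop, then retreat and look.

```bash
python3 - <<'E'
from h import *
import rig
a=np.radians(YC); e=np.array([np.cos(a),np.sin(a)])
p0=rig.sense()["position"]
print(rig.move_l([*(HAND+.168*e),.098],feed=.02,until_force=20))
s=rig.sense(); print((s["position"][:2]-HAND)@e,s["wrist_force"])
q=s["position"][:2]-.006*e
rig.move_l([*q,.098],feed=.05); rig.move_l([*q,.2],feed=.15)
rig.movep([.5,-.12,.3],att(YC)); rig.sleep(.2)
for n in ("scene","top"):
    p,d=rig.camera(n);np.savez(n+"9.npz",p=p,d=d)
    c=p[110:290,80:330] if n=="scene" else p[130:280,200:530]
    cv2.imwrite(f"pics/{n}9.png",np.clip(cv2.resize(c,None,fx=2.4,fy=2.4)[:,:,::-1].astype(int)*3//2,0,255).astype(np.uint8))
    v,u=np.mgrid[0:400,0:640]; o,r=ray(n,np.c_[u.ravel(),v.ravel()]); V=(o+r*d.ravel()[:,None]).reshape(400,640,3)
    m=(V[...,2]>.118)&(V[...,2]<.135)&(abs(V[...,1]+.256)<.06)&(abs(V[...,0]-.506)<.06)
    if m.sum()>5: R=cv2.minAreaRect((V[m][:,:2]*1000).astype(np.float32)); print(n,"handle",R,m.sum())
    m=(V[...,2]>.070)&(V[...,2]<.083)&(abs(V[...,1]-.017)<.05)&(abs(V[...,0]-.508)<.05)
    if m.sum()>5: R=cv2.minAreaRect((V[m][:,:2]*1000).astype(np.float32)); print(n,"weak cap",R,np.median(V[m],0))
print(rig.sense()["time_s"])
E
```

```text
True
0.1538003824751907 [ 0.16601346 -1.3365434   1.34536611]
scene handle ((510.3172302246094, -254.1200408935547), (14.05707836151123, 70.39566040039062), 86.8310546875) 116
scene weak cap ((512.1805419921875, 15.562932968139648), (29.86098289489746, 30.15587615966797), 77.98483276367188) [0.51391267 0.01470489 0.07507272]
top weak cap ((507.4033508300781, 17.78406524658203), (30.83204460144043, 28.030601501464844), 89.23350524902344) [0.50741236 0.01902152 0.0766971 ]
47.9833
```

View pics/scene9.png

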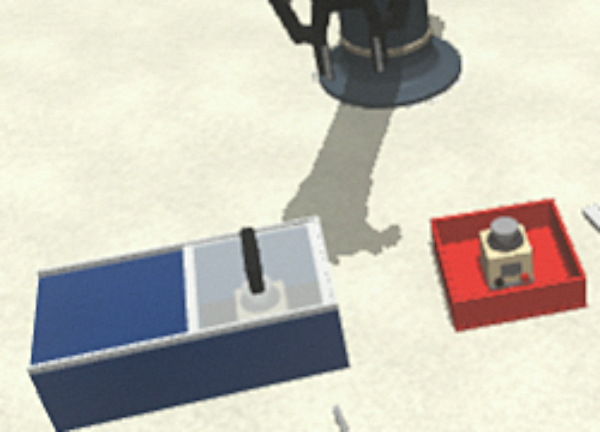

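View pics/top9.png

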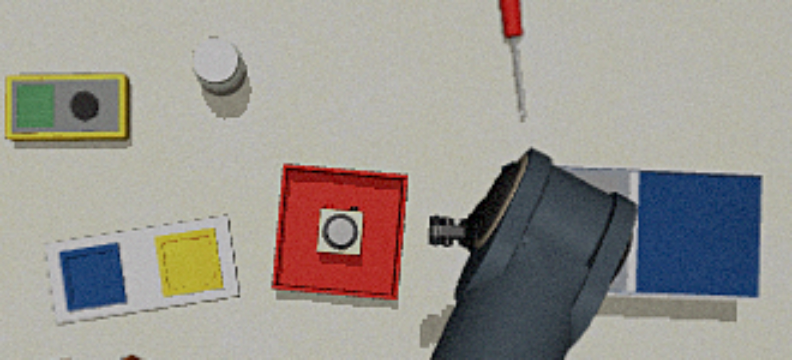

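The handle moved 142 mm in the scene view (y −0.396 to −0.254), and a second push met a rigid stop at the same place. Both heads stand upright, and the bystanders look unmoved. Handing in.

```bash
python3 - <<'E'
import rig
print(rig.sense()["wrist_force"]); print(rig.finish_job())
E
```

```text
[ 0.05167439 -0.1310937   0.28273182]
the job is handed in; nothing more can be done
None
```

The job is done and handed in at about 48 s of the 70 s limit; no verdict is reported.

**Pressing:** I pressed the head in the blue nest first. It gave about 1 to 3.4 N over its travel before the hard stop, so it is the weak one. The head in the yellow nest gave about 5 N rising to 17 N, so it is the stiff one.

**Placing and closing:** The stiff head went into the case and the weak head into the red tray. Each was lowered until a light contact and then released. I then pushed the hatch shut by its handle.

**Last checks:**
- **Tray head:** the weak head stands upright, about centred in the tray (cap near 0.508, 0.017 in the two views).
- **Case head:** the stiff head stands upright in the compartment, seen before closing and again through the clear hatch.
- **Hatch:** the handle moved 142 mm to the frame, and a second push met a rigid stop in the same place.
- **Meter, jar and screwdriver:** they look unmoved in the last pictures, but I did not measure them.
- **Arm:** it stood clear of everything, with the wrist force near zero.

**What disagreed:**
- **Fingertip reach:** the closed fingertips reached only about 2 mm past the reported TCP instead of 25 mm. My first descents over the blue head therefore stopped short of its cap. I corrected the heights from depth readings and the contact force.
- **Camera agreement:** the two views differed by up to about 5 mm in x and 2 mm in y, so I used their averages.
- **Cap height:** triangulating the caps gave about 77 mm, against 80–82 mm from depth. The pressing contact was found by force instead.

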